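# Hold open the lead-lined waste container with its lift lever

## Robot

A 6-joint arm with a two-finger parallel gripper is mounted at the origin on the work surface. World frame = base frame: x ahead of the robot, y to its left, z up, the work surface at z = 0. Lengths are in m, angles in rad, forces in N, time in s.
With the tool pointing down it reaches from about 0.35 to 1 m from the base axis. Payload 7.1 kg.
Tool frame: the origin (TCP) lies midway between the tips of the shut fingers; the grasp point (between the pads) lies 19 mm behind it; x points along the fingers, y is the direction in which the jaws open and shut, and the axes are right-handed (so a half turn about x gives the same grasp; the last joint's range is limited). The gripper opens to 85 mm and grips with 20 to 120 N. Pads are 22 mm wide; open, the fingers measure 114 mm over their backs; the gripper's body (76 mm by 85 mm) begins 54 mm behind the grasp point. The pads swing forward as they close: fully open they stand 13 mm farther back than shut.
Start: joints at [1.175, 0.423, 1.63, -0, 1.089, -0.019], TCP at [0.23, 0.581, 0.231] pointing down, gripper open.
Joint ranges: [-3, 3], [-0.9, 2.11], [0.09, 2.58], [-1.31, 4.45], [0.11, 2.69], [-2.54, 2.54]. Speed limits (rad/s): [2.39, 2.39, 3.01, 3.14, 3.14, 3.14].

## Interface

Orientations are given as a rotation vector (axis times angle).
In Python, from workcell import status, optics, bot gives the robot as it stands.
- The arm moves only by the shell command python3 -m jog 'ROWS' [FORCE]. ROWS is JSON, a list of rows, each a list of 3 entries, a list of its own where there are three numbers: the shift along the world's x, y, z in cm, then the turn, a rotation vector about the world's x, y, z in rad, then the closure in counts, from 0 (fully open) to 255 (shut). In form: [[[tx, ty, tz], [rx, ry, rz], claw], ...]. A call has 1 to 10 rows; each row shifts and turns the commanded pose from where the row before left it; what a row does not reach is not made up. A row lasts 1/8 s, in which the tool goes at most 62.5 mm and 10.7 degrees, less where a joint would pass 70% of its speed; a pose out of reach is approached as far as the arm can. A call with a gripper value outside its range is refused whole. The fingers move at their own pace and stop on an object; FORCE is the grip in N (left out, the last holds). Time passes only in rows, so rows that do not move let the fingers close. It gives the time, the measured TCP pose, the force and the opening at its end, in the units of the state.
- status.read_state(): the state, without advancing time (a new reading comes with each control period).
- optics.read_camera(name): name is "scene" or "top" or "wrist"; returns (picture, depth): 420x560x3 uint8, red, green, blue; 420x560 float32, m along the optical axis (not along the pixel's ray), 0 where there is no reading.
- optics.calibration(name): a dict with "fx", "fy", "cx", "cy" (pixels), "R" (3x3) and "t" (3): a world point X has camera coordinates R X + t. Camera axes: x right, y down, z forward; pixel columns grow to the right and rows downward; lengths in m; the calibration is good to about 2 mm. A picture is of the moment at which its call begins: read the wrist's pose just before it. calibration takes no time and is no camera call; for the wrist camera it gives the pose at the moment of the call.
- bot.hand_in(): hands the job in, once; it reports no verdict.
The state is a dict: "time_s": time; "joint_pos": joint angles; "dq": joint speeds; "joint_torque": joint torques, N m; "tcp_pos": TCP position; "tool_rot": TCP orientation; "wrist_force": force on the tool from outside, world axes, zero at the start; "ft_torque": the same for the moment, N m; "grip_width": opening from 0.0 (shut) to 1.0 (fully open).
Only numpy, scipy, OpenCV 4.12 (cv2) and the standard library are available. Lean on these libraries where they do the work, as an engineer would, in place of code of your own. Each camera call takes 0.05 s, during which the arm holds its last target. There are 200 camera calls.

## Task

Open the lead-lined waste container for me: push the bolt at the front of its lid fully back, then press the lever with the red pad smoothly all the way down, so that the heavy yellow lid rises without being flung up or slammed, and finish still holding the lever down with the lid up. Use fingertips only, to push and press: do not touch the lid itself, and leave the other things on the bench standing where they are.

Things in the scene. Friction and masses are not known exactly. Their poses are not given: they have to be found in the camera images.
- container: Fixed lead-lined bench waste container, a cream box 180 (x) x 170 (y) x 180 mm high with a yellow hinged lid on top (closed lid's top at 198 mm). Origin at the centre of its underside, z up. -x is its front, with the bolt on a small flange (x -90 to -130 mm, y -80 to +50 mm, top at 182 mm); the lid's hinge runs along the upper back edge (+x). The lift lever runs along its +y flank and sticks out forwards.
- bolt_slide (a joint): Sliding barrel bolt on the front flange, a steel rod that lies along the container's y over a tab of the lid. 0 = fully shot (the lid cannot rise), 0.038 m = fully back; it moves along the container's -y, stays where it is left and takes about 2 N to slide. It frees the lid from 0.031 on.
- bolt_knob (a point): Point on the bolt's upright finger pin: a 10 mm round steel stem with a 13 mm black ball on top. The point lies on the stem's axis, 14 mm below the top of the ball (top at 238 mm above the bench) and 21 mm above the highest part of the rod and its guides under it (top at 202 mm). With the bolt shot the pin stands at x -110, y -20 mm of the container; it travels with the bolt.
- lever_hinge (a joint): Lift lever on a cross pin at x -18, y +105, z 158 mm of the container (axis along the container's y). 0 = at rest, the bar sloping 0.20 rad up towards its front end; it grows to 0.656 rad at the bottom stop as the front end is pressed down. The short rear end bears under a small steel roller on the lid's side; let go, it comes up again under the lid's weight. Pressing takes about 8 to 15 N at the pad with the bolt back; with the bolt shot it is blocked after a few mm.
- lever: The lever itself, a 12 x 14 mm steel bar 315 mm long with a red plastic pad (64 x 50 x 8 mm) on top of its long front end. Origin on its pin; x points along the bar to its short rear end, z is up across the bar.
- pad_top (a point): Centre of the upper face of the red pad, 229 mm ahead of the lever's pin (along the lever) and 13 mm above the lever's centre line. About 217 mm above the bench at rest and 69 mm when fully down; it moves on the arc about the pin, so its face slopes about 0.32 rad up towards its free front end at rest and 0.34 rad down towards it at the bottom.
- lid_hinge (a joint): Opening angle of the lid about its back hinge: 0 = closed, about 0.76 rad when the lever is fully down. The lid weighs about 2.4 kg.
- lid: Yellow lead-filled lid panel, 182 x 176 x 16 mm, with a 20 mm wide steel tab at its front under the bolt. Origin on the hinge line at the container's back (x +95, z 188 mm of the container); x points to the back.
- pot: Bystander: grey lead vial pot, 55 mm across, 76 mm tall, loose on the bench. Origin at the centre of its underside.
- bottle: Bystander: white bottle with a blue cap, 56 mm across, 125 mm tall, loose. Origin at the centre of its underside.
- rack: Bystander: orange tube rack, 50 x 90 mm, 42 mm tall with its tubes, loose. Origin at the centre of its underside.
- tip_box: Bystander: blue pipette tip box with a clear cover, 122 x 82 x 64 mm, loose. Origin at the centre of its underside.

How it is judged:
By the outcome, as a careful person would: the job done as asked, in the order asked, and still so for the second after the job is handed in, while the arm keeps its last pose, push and grip.
It also fails if it takes over 48 s, if anything falls off the work surface, if the arm or the gripper's body presses on something with over 40 N, if the wrist force passes 120 N, or if a joint passes its speed limit or range.

## Working session

There is one attempt and no reset: what is moved stays moved. The work goes in short steps, Python scripts to look and compute and a shell command to move; the robot and the scene stay as the last step left them, time stands still between calls to the robot, and variables do not carry over. Pictures are saved under pics/ and viewed, about 8 in all and at most 12, crops included, and the job is handed in when it is done.

```bash
mkdir -p pics; cat > h.py <<'E'
import numpy as np,cv2
from workcell import status,optics,bot
def pts(n,p=None):
    im,d=optics.read_camera(n);c=optics.calibration(n)
    v,u=np.mgrid[:420,:560]
    P=np.stack([(u-c['cx'])/c['fx']*d,(v-c['cy'])/c['fy']*d,d],-1)
    W=(P-c['t'])@np.array(c['R']); W[d==0]=np.nan
    if p: cv2.imwrite('pics/'+p,im[:,:,::-1])
    return im,W,c
E
python3 - <<'E'
from h import *
print(status.read_state())
for n in('scene','top'):
    im,W,c=pts(n,n+'1.png')
    np.savez(n,im=im,W=W)
    hsv=cv2.cvtColor(im,cv2.COLOR_RGB2HSV)
    print(n,'cam',-np.array(c['R']).T@c['t'])
    for nm,lo,hi in(('red',(0,150,80),(6,255,255)),('red2',(174,150,80),(180,255,255)),('yel',(22,130,100),(34,255,255))):
        m=cv2.inRange(hsv,lo,hi)
        k,l,s,ce=cv2.connectedComponentsWithStats(m)
        for i in range(1,k):
            if s[i,4]>60:
                q=W[l==i]; print(nm,s[i],np.nanmedian(q,0).round(3),np.nanpercentile(q,2,axis=0).round(3),np.nanpercentile(q,98,axis=0).round(3))
E
```

```text
{'time_s': 0.0, 'joint_pos': array([ 1.17500396e+00,  4.23814307e-01,  1.63070097e+00,  1.33562993e-05,
        1.08857009e+00, -1.89718245e-02]), 'dq': array([-0.00057736,  0.00035467, -0.00095112,  0.00142166, -0.00082041,
        0.00127501]), 'joint_torque': array([ 1.10901343e-03, -5.57399762e+01, -2.81736588e+01,  4.01805403e-05,
        7.47132290e-03, -1.92777719e-05]), 'tcp_pos': array([0.22972627, 0.58066698, 0.23055793]), 'tool_rot': array([ 0.29450406,  1.55082199, -0.29680599]), 'wrist_force': array([-0.12956312, -0.15238795,  0.15424371]), 'ft_torque': array([0.00570994, 0.00244168, 0.00764926]), 'grip_width': 0.9962001985938838}
scene cam [ 1.0484006  -0.59392063  0.91048241]
red [288 153  30  29 559] [0.629 0.141 0.212] [0.546 0.111 0.002] [0.655 0.306 0.223]
yel [ 152  192  119   91 5508] [ 0.589 -0.12   0.197] [ 0.493 -0.208  0.188] [ 0.676 -0.026  0.2  ]
yel [238 286  13  34 136] [ 0.677 -0.155  0.074] [ 0.669 -0.175  0.039] [ 0.683 -0.118  0.101]
top cam [0.54083523 0.02360466 0.99674569]
red [185 190  37  31 852] [0.627 0.144 0.215] [0.602 0.114 0.001] [0.653 0.176 0.224]
yel [ 283  175  110  108 7242] [ 0.578 -0.109  0.198] [ 0.491 -0.2    0.195] [ 0.668 -0.024  0.201]
```

View pics/top1.png

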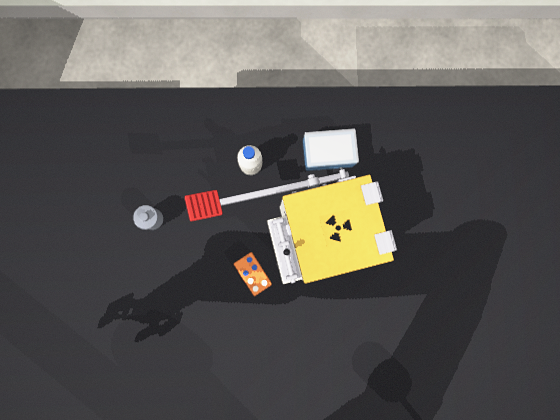

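View pics/scene1.png

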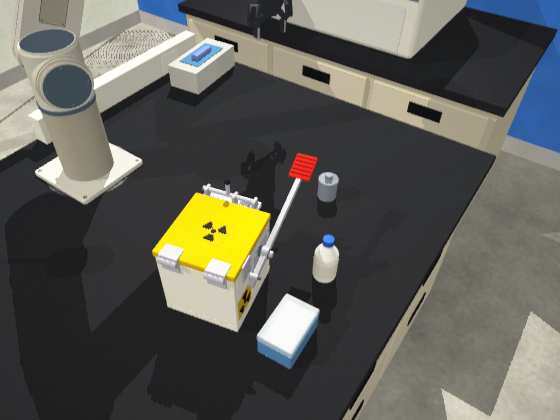

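```bash
python3 - <<'E'
from h import *
for n in('top','scene'):
    f=np.load(n+'.npz');im,W=f['im'],f['W']
    hsv=cv2.cvtColor(im,cv2.COLOR_RGB2HSV)
    if n=='top':
        m=cv2.inRange(hsv,(22,130,100),(34,255,255))
        m=cv2.morphologyEx(m,cv2.MORPH_OPEN,np.ones((7,7)))
        q=W[(m>0)&(abs(W[...,2]-.198)<.004)][:,:2].astype(np.float32)
        r=cv2.minAreaRect(q*1000);print('lid',r,cv2.boxPoints(r).round(0).tolist())
    m=(cv2.inRange(hsv,(0,150,80),(6,255,255))>0)&(W[...,2]>.18)&(W[...,2]<.24)
    q=W[m];print(n,'pad',q.mean(0),cv2.minAreaRect((q[:,:2]*1000).astype(np.float32)),cv2.boxPoints(cv2.minAreaRect((q[:,:2]*1000).astype(np.float32))).tolist())
    c=q.mean(0);A=np.linalg.svd(q-c)[2];print('normal',A[2])
    # ball: high points
    m=(W[...,2]>.212)&(W[...,2]<.245)&(im.max(-1)<90)
    k,l,s,ce=cv2.connectedComponentsWithStats(m.astype(np.uint8))
    for i in range(1,k):
        if s[i,4]>4: print('dark',s[i],W[l==i].mean(0).round(4),W[l==i][:,2].max())
E
```

```text
lid ((579.8486328125, -116.0084228515625), (173.2007293701172, 180.41542053222656), 13.011119842529297) [[475.0, -48.0], [516.0, -223.0], [685.0, -184.0], [644.0, -9.0]]
top pad [0.62737024 0.1431401  0.21491241] ((627.7527465820312, 143.22265625), (49.13051223754883, 61.05209732055664), 13.384696006774902) [[596.788330078125, 167.2329864501953], [610.921142578125, 107.83920288085938], [658.7171630859375, 119.21232604980469], [644.5843505859375, 178.60610961914062]]
normal [-0.05876879  0.29827169 -0.95267005]
dark [284 249   6   6  30] [ 0.5354 -0.013   0.2362] 0.2392315092703122
scene pad [0.62908606 0.14044261 0.21296295] ((627.7479248046875, 142.07479858398438), (51.09160614013672, 64.27400970458984), 14.787405967712402) [[594.8457641601562, 166.6272735595703], [611.2506713867188, 104.4820556640625], [660.6500854492188, 117.52232360839844], [644.2451782226562, 179.66754150390625]]
normal [ 0.07364639 -0.30312347  0.95010124]
dark [ 54  96  42  20 130] [ 0.0622 -0.0122  0.2316] 0.23799871212118143
dark [224 179   6   6  30] [ 0.5371 -0.0156  0.2337] 0.2389145433751529
```

Top view: the red pad is at px (203,205), the bolt's black ball at (287,252), and the lid spans (283–393, 175–283). The container's front faces world +y. The pot is at (148,217) beyond the pad and the rack at (252,273) below the bolt. The scene view agrees (ball (227,182), pad (303,166)), and heights match the text.

```bash
python3 - <<'E'
from h import *
from scipy.spatial.transform import Rotation as R
s=status.read_state();M=R.from_rotvec(s['tool_rot']).as_matrix();print(M.round(3))
W=np.load('top.npz')['W']
for n,(u,v) in dict(pot=(147,216),bottle=(249,153),rack=(252,273),ball=(287,252)).items():print(n,W[v,u])
a=np.radians(-77);print('cont x',np.cos(a),np.sin(a))
E
python3 -m jog '[[[0,0,2],[0,0,0],255],[[3,-3,0],[0,0,0],255],[[5,-6,2],[0,0,0],255]]'
```

```text
[[-0.001  0.368  0.93 ]
 [-0.001  0.93  -0.368]
 [-1.    -0.001 -0.   ]]
pot [0.61954371 0.28949765 0.07534785]
bottle [0.74839975 0.05811704 0.1253154 ]
rack [0.48628037 0.05813988 0.0341275 ]
ball [ 0.53475385 -0.01410992  0.23696318]
cont x 0.22495105434386492 -0.9743700647852352
time_s: 0.48
tcp_pos: [0.2984, 0.5039, 0.2657]
tool_rot: [0.292, 1.552, -0.295]
wrist_force: [1.4, -0.8, -0.7]
grip_width: 0.381
```

```bash
python3 -m jog '[[[2,-5,2.5],[0,0,0.15],255],[[2.8,-5,0],[0,0,0.15],255],[[2.8,-5,0],[0,0,0.15],255],[[2.8,-5,0],[0,0,0.15],255],[[2.8,-5,0],[0,0,0],255],[[2.8,-5,0],[0,0,0],255],[[2.8,-5,0],[0,0,0],255],[[2.8,-5,0],[0,0,0],255],[[2.8,-5,0],[0,0,0],255],[[2.6,-5,0],[0,0,0],255]]'
python3 -m jog '[[[0,0,0],[0,0,0],255],[[0,0,0],[0,0,0],255]]'
```

```text
time_s: 1.72
tcp_pos: [0.5692, 0.0028, 0.2916]
tool_rot: [-0.175, 1.564, 0.175]
wrist_force: [0.5, 0.3, -0.3]
grip_width: 0.001
time_s: 1.98
tcp_pos: [0.5681, 0.0046, 0.2913]
tool_rot: [-0.174, 1.565, 0.175]
wrist_force: [0.4, 0.2, 0.1]
grip_width: 0.0
```

```bash
python3 - <<'E'
from h import *
im,W,c=pts('wrist','w1.png')
m=(W[...,2]>.225)&(W[...,2]<.245)&(im.max(-1)<90)
k,l,s,ce=cv2.connectedComponentsWithStats(m.astype(np.uint8))
for i in range(1,k):
    if s[i,4]>20: print('dark',s[i],np.median(W[l==i],0).round(4),W[l==i][:,2].max())
E
```

```text
dark [251 161  19  19 279] [ 0.535  -0.0135  0.2358] 0.23883390387704626
```

```bash
python3 -m jog '[[[-0.2,-1.1,0],[0,0,0],255],[[0,0,-3],[0,0,0],255],[[0,0,-3],[0,0,0],255],[[0,0,-1.5],[0,0,0],255],[[0,0,-0.5],[0,0,0],255],[[0,0,0],[0,0,0],255]]'
python3 -c "
from h import *
pts('wrist','w2.png')"
```

```text
time_s: 2.78
tcp_pos: [0.567, -0.0062, 0.2123]
tool_rot: [-0.176, 1.563, 0.175]
wrist_force: [1.2, -0.2, 0.9]
grip_width: 0.001
```

View pics/w2.png

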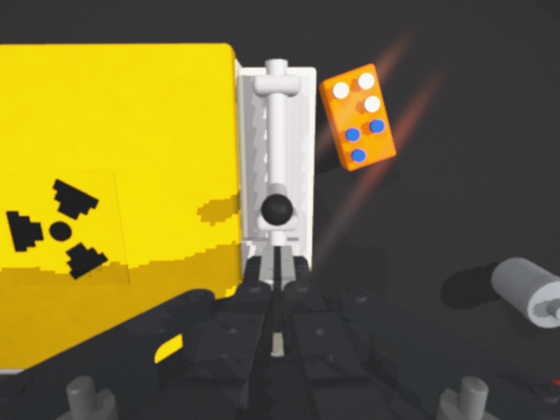

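The shut fingertips (277,265) sit straight behind the pin (277,209), with a clear path. I'll push along container -y.

```bash
python3 -m jog '[[[-0.5,-0.11,0],[0,0,0],255],[[-0.5,-0.11,0],[0,0,0],255],[[-0.5,-0.12,0],[0,0,0],255],[[-0.5,-0.12,0],[0,0,0],255],[[-0.5,-0.11,0],[0,0,0],255],[[-0.5,-0.12,0],[0,0,0],255],[[-0.5,-0.11,0],[0,0,0],255],[[-0.5,-0.12,0],[0,0,0],255],[[0,0,0],[0,0,0],255]]'
python3 - <<'E'
from h import *
im,W,c=pts('wrist','w3.png')
m=(W[...,2]>.225)&(W[...,2]<.245)&(im.max(-1)<90)
k,l,s,ce=cv2.connectedComponentsWithStats(m.astype(np.uint8))
for i in range(1,k):
    if s[i,4]>20: print('dark',s[i],np.median(W[l==i],0).round(4),W[l==i][:,2].max())
E
```

```text
time_s: 3.95
tcp_pos: [0.526, -0.0157, 0.2117]
tool_rot: [-0.175, 1.565, 0.175]
wrist_force: [1.3, 0.4, -0.2]
grip_width: 0.003
dark [262 230  30  47 832] [ 0.5085 -0.0199  0.2355] 0.24494369149013462
dark [294 261  18  21 255] [ 0.5174 -0.0076  0.2342] 0.24202496238964336
dark [243 262  18  19 258] [ 0.5219 -0.0278  0.2334] 0.24193071668253507
```

```bash
python3 -m jog '[[[-0.4,-0.09,0],[0,0,0],255],[[-0.4,-0.09,0],[0,0,0],255],[[-0.2,-0.05,0],[0,0,0],255],[[0,0,0],[0,0,0],255]]'; python3 -m jog '[[[-0.2,-0.05,0],[0,0,0],255],[[-0.2,-0.05,0],[0,0,0],255],[[0,0,0],[0,0,0],255]]'
```

```text
time_s: 4.5
tcp_pos: [0.5163, -0.0179, 0.2117]
tool_rot: [-0.175, 1.564, 0.175]
wrist_force: [0.4, 0.5, -0.1]
grip_width: 0.001
time_s: 4.88
tcp_pos: [0.515, -0.0184, 0.2121]
tool_rot: [-0.174, 1.558, 0.175]
wrist_force: [10.8, 4.5, -7.5]
grip_width: -0.004
```

Stop reached (the force rises while the travel stalls). Retreat, then check the pin.

```bash
python3 -m jog '[[[0.8,0.2,0],[0,0,0],255],[[1.2,0.25,0],[0,0,0],255],[[0,0,4],[0,0,0],255],[[0,0,5],[0,0,0],255],[[0,0,1],[0,0,0],255],[[1,2,0],[0,0,0],255],[[1,5,0],[0,0,0],255],[[1,5,0],[0,0,0],255],[[0,0,0],[0,0,0],255]]'
python3 - <<'E'
from h import *
im,W,c=pts('top','t2.png')
m=(W[...,2]>.212)&(W[...,2]<.245)&(im.max(-1)<90)
k,l,s,ce=cv2.connectedComponentsWithStats(m.astype(np.uint8))
for i in range(1,k):
    if s[i,4]>4: print('dark',s[i],W[l==i].mean(0).round(4))
im,W,c=pts('wrist','w4.png')
m=(W[...,2]>.225)&(W[...,2]<.245)&(im.max(-1)<90)
k,l,s,ce=cv2.connectedComponentsWithStats(m.astype(np.uint8))
for i in range(1,k):
    if s[i,4]>20: print('w dark',s[i],np.median(W[l==i],0).round(4))
h=cv2.cvtColor(im,cv2.COLOR_RGB2HSV)
m=(cv2.inRange(h,(0,150,80),(6,255,255))>0)&(W[...,2]>.18)&(W[...,2]<.24)
q=W[m]
if len(q):print('pad',q.mean(0),cv2.minAreaRect((q[:,:2]*1000).astype(np.float32)))
E
```

```text
time_s: 6.0
tcp_pos: [0.5628, 0.1084, 0.3108]
tool_rot: [-0.178, 1.565, 0.178]
wrist_force: [0.3, -1.2, -0.4]
grip_width: -0.004
dark [289 269   6   6  31] [ 0.4988 -0.0216  0.2366]
w dark [ 94  70  21  21 321] [ 0.4989 -0.0212  0.2352]
pad [0.60888405 0.15632249 0.21980296] ((611.7100830078125, 156.04444885253906), (26.462507247924805, 25.473102569580078), 12.763898849487305)
```

Bolt pin moved 37.6 mm, so it is fully back. Now over to the pad.

```bash
python3 -m jog '[[[3.2,1.7,0],[0,0,0],255],[[3.2,1.7,-2],[0,0,0],255],[[0,0,-3],[0,0,0],255],[[0,0,-2],[0,0,0],255],[[0,0,0],[0,0,0],255]]'
python3 -m jog '[[[0,0,-0.4],[0,0,0],255],[[0,0,-0.4],[0,0,0],255],[[0,0,-0.4],[0,0,0],255],[[0,0,-0.4],[0,0,0],255],[[0,0,-0.2],[0,0,0],255],[[0,0,-0.2],[0,0,0],255]]'
python3 -c "
from h import *
pts('scene','s2.png')"
```

```text
time_s: 6.72
tcp_pos: [0.6254, 0.138, 0.2397]
tool_rot: [-0.175, 1.568, 0.174]
wrist_force: [0.0, 0.4, -0.1]
grip_width: 0.004
time_s: 7.48
tcp_pos: [0.6267, 0.1397, 0.2217]
tool_rot: [-0.175, 1.564, 0.175]
wrist_force: [-0.5, 0.1, 0.7]
grip_width: -0.001
```

View pics/s2.png

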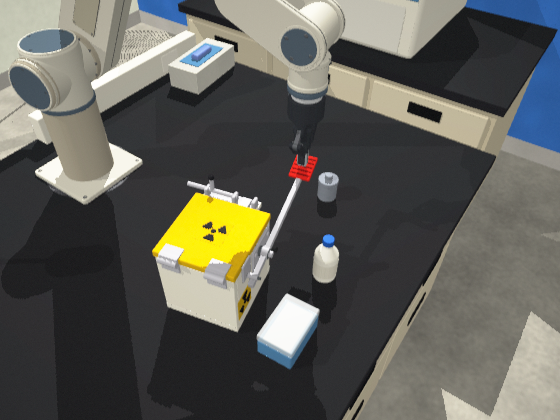

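Fingertips are over the pad at (302,160), and the bolt rod sticks out at (190,185). I'll start pressing slowly along the arc.

```bash
python3 -m jog '[[[0,0.05,-0.2],[0,0,0],255],[[0,0.05,-0.2],[0,0,0],255],[[0,0.05,-0.2],[0,0,0],255],[[0,0.05,-0.2],[0,0,0],255],[[0,0.05,-0.2],[0,0,0],255],[[0,0.05,-0.2],[0,0,0],255]]'; python3 -m jog '[[[0,0.05,-0.25],[0,0,0],255],[[0,0.05,-0.25],[0,0,0],255],[[0,0.05,-0.25],[0,0,0],255],[[0,0.05,-0.25],[0,0,0],255],[[0,0.05,-0.25],[0,0,0],255],[[0,0.05,-0.25],[0,0,0],255]]'
```

```text
time_s: 8.28
tcp_pos: [0.6267, 0.1423, 0.2113]
tool_rot: [-0.176, 1.563, 0.175]
wrist_force: [-6.1, -3.4, 12.6]
grip_width: -0.002
time_s: 9.02
tcp_pos: [0.626, 0.1453, 0.1962]
tool_rot: [-0.176, 1.565, 0.175]
wrist_force: [-7.1, -2.6, 11.9]
grip_width: -0.001
```

```bash
python3 -m jog '[[[-0.03,0.03,-0.3],[0,0,0],255],[[-0.03,0.03,-0.3],[0,0,0],255],[[-0.03,0.03,-0.3],[0,0,0],255],[[-0.03,0.03,-0.3],[0,0,0],255],[[0,0.02,-0.3],[0,0,0],255],[[0,0.02,-0.3],[0,0,0],255],[[0,0,-0.3],[0,0,0],255],[[0,0,-0.3],[0,0,0],255]]'; python3 -m jog '[[[0,0,-0.3],[0,0,0],255],[[0,0,-0.3],[0,0,0],255],[[0,-0.02,-0.3],[0,0,0],255],[[0,-0.02,-0.3],[0,0,0],255],[[0,-0.03,-0.3],[0,0,0],255],[[0,-0.03,-0.3],[0,0,0],255],[[0,-0.05,-0.3],[0,0,0],255],[[0,-0.05,-0.3],[0,0,0],255]]'
python3 -c "
from h import *
pts('scene','s3.png')"
```

```text
time_s: 10.02
tcp_pos: [0.6253, 0.1478, 0.172]
tool_rot: [-0.174, 1.564, 0.176]
wrist_force: [-5.9, 1.3, 10.2]
grip_width: 0.001
time_s: 11.02
tcp_pos: [0.6259, 0.1468, 0.1481]
tool_rot: [-0.173, 1.562, 0.177]
wrist_force: [-3.8, 6.1, 9.1]
grip_width: 0.001
```

View pics/s3.png

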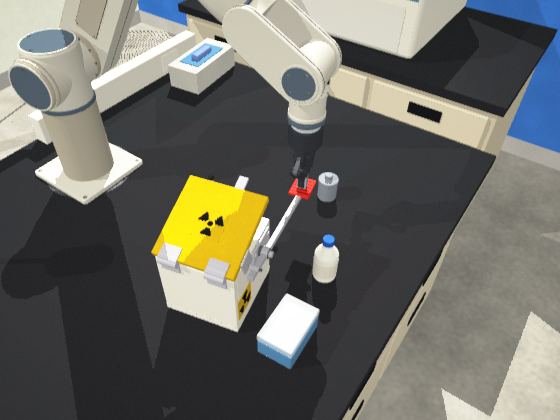

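The lid is rising (front edge near (230,185)), and the fingers are still centred on the pad at (302,185). Continuing.

```bash
python3 -m jog '[[[0.01,-0.06,-0.3],[0,0,0],255],[[0.01,-0.06,-0.3],[0,0,0],255],[[0.01,-0.06,-0.3],[0,0,0],255],[[0.01,-0.06,-0.3],[0,0,0],255],[[0.01,-0.06,-0.3],[0,0,0],255],[[0.01,-0.06,-0.3],[0,0,0],255],[[0.01,-0.06,-0.3],[0,0,0],255],[[0.01,-0.06,-0.3],[0,0,0],255],[[0.01,-0.06,-0.3],[0,0,0],255],[[0.01,-0.06,-0.3],[0,0,0],255]]'; python3 -m jog '[[[0.01,-0.08,-0.3],[0,0,0],255],[[0.01,-0.08,-0.3],[0,0,0],255],[[0.01,-0.08,-0.3],[0,0,0],255],[[0.01,-0.08,-0.3],[0,0,0],255],[[0.02,-0.1,-0.3],[0,0,0],255],[[0.02,-0.1,-0.3],[0,0,0],255],[[0.02,-0.1,-0.3],[0,0,0],255],[[0.02,-0.1,-0.25],[0,0,0],255],[[0.02,-0.1,-0.2],[0,0,0],255]]'
```

```text
time_s: 12.32
tcp_pos: [0.6275, 0.1414, 0.1182]
tool_rot: [-0.173, 1.561, 0.177]
wrist_force: [-2.2, 7.5, 7.6]
grip_width: 0.004
time_s: 13.45
tcp_pos: [0.6291, 0.1334, 0.0927]
tool_rot: [-0.173, 1.56, 0.177]
wrist_force: [-2.1, 10.2, 6.0]
grip_width: 0.003
```

```bash
python3 -m jog '[[[0,0,-0.2],[0,0,0],255],[[0,0,-0.2],[0,0,0],255],[[0,-0.02,-0.2],[0,0,0],255],[[0,-0.02,-0.2],[0,0,0],255],[[0,-0.02,-0.2],[0,0,0],255],[[0,-0.02,-0.2],[0,0,0],255],[[0,0,0],[0,0,0],255]]'; python3 -m jog '[[[0,-0.02,-0.15],[0,0,0],255],[[0,-0.02,-0.15],[0,0,0],255],[[0,-0.02,-0.15],[0,0,0],255],[[0,0,0],[0,0,0],255]]'
```

```text
time_s: 14.32
tcp_pos: [0.6299, 0.1303, 0.0812]
tool_rot: [-0.175, 1.559, 0.175]
wrist_force: [0.2, -0.8, 12.0]
grip_width: -0.001
time_s: 14.82
tcp_pos: [0.6302, 0.129, 0.077]
tool_rot: [-0.176, 1.559, 0.174]
wrist_force: [0.6, -5.9, 12.7]
grip_width: -0.0
```

```bash
python3 -m jog '[[[0,-0.04,-0.1],[0,0,0],255],[[0,-0.04,-0.1],[0,0,0],255],[[0,-0.04,-0.1],[0,0,0],255],[[0,0,0],[0,0,0],255]]'; python3 -m jog '[[[0,-0.03,-0.1],[0,0,0],255],[[0,-0.03,-0.1],[0,0,0],255],[[0,0,0],[0,0,0],255]]'
```

```text
time_s: 15.32
tcp_pos: [0.6305, 0.1279, 0.0742]
tool_rot: [-0.176, 1.558, 0.175]
wrist_force: [1.5, -4.7, 13.9]
grip_width: 0.001
time_s: 15.7
tcp_pos: [0.6307, 0.1272, 0.0724]
tool_rot: [-0.176, 1.558, 0.174]
wrist_force: [1.5, -6.1, 14.9]
grip_width: -0.002
```

```bash
python3 -m jog '[[[0,-0.03,-0.1],[0,0,0],255],[[0,-0.03,-0.1],[0,0,0],255],[[0,0,0],[0,0,0],255]]'; python3 -m jog '[[[0,-0.03,-0.1],[0,0,0],255],[[0,-0.03,-0.1],[0,0,0],255],[[0,0,0],[0,0,0],255]]'
python3 - <<'E'
from h import *
im,W,c=pts('scene','s4.png')
h=cv2.cvtColor(im,cv2.COLOR_RGB2HSV)
m=(cv2.inRange(h,(0,150,80),(6,255,255))>0)
k,l,s,ce=cv2.connectedComponentsWithStats(m.astype(np.uint8));i=1+s[1:,4].argmax()
q=W[l==i];q=q[q[:,2]>.03];c=q.mean(0);q=q[abs(q[:,2]-np.median(q[:,2]))<.02];n=np.linalg.svd(q-q.mean(0))[2][2];print('pad',q.mean(0),'tilt',np.arccos(abs(n[2])),n)
m=cv2.inRange(h,(22,130,100),(34,255,255));m=cv2.erode(m,np.ones((5,5)))>0
q=W[m&(W[...,2]>.205)];n=np.linalg.svd(q-q.mean(0),full_matrices=False)[2][2];print('lid angle',np.arccos(abs(n[2])),q[:,2].max())
E
```

```text
time_s: 16.08
tcp_pos: [0.6309, 0.127, 0.0719]
tool_rot: [-0.176, 1.557, 0.175]
wrist_force: [-3.7, -4.9, 25.8]
grip_width: 0.002
time_s: 16.45
tcp_pos: [0.631, 0.1268, 0.0715]
tool_rot: [-0.175, 1.557, 0.175]
wrist_force: [-7.9, -3.8, 40.0]
grip_width: -0.002
pad [0.63677653 0.12092391 0.07215879] tilt 0.30306111279160763 [ 0.04801173 -0.29455598 -0.95442739]
lid angle 0.7521490182650101 0.31916860674599423
```

View pics/s4.png

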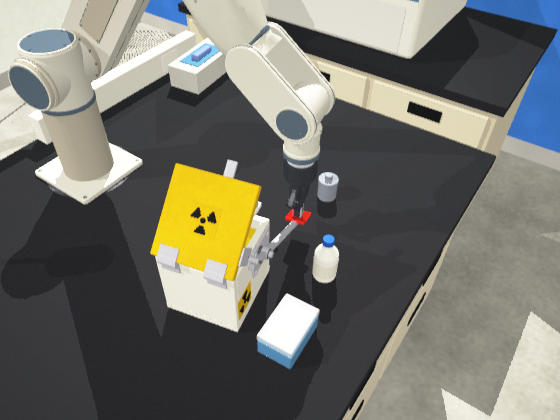

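The stop is reached: lid 0.75 rad, bystanders standing. 40 N is more than needed, so I'll ease by 1 mm and keep a firm hold.

```bash
python3 -m jog '[[[0,0,0.1],[0,0,0],255],[[0,0,0],[0,0,0],255],[[0,0,0],[0,0,0],255],[[0,0,0],[0,0,0],255]]'
```

```text
time_s: 17.0
tcp_pos: [0.6309, 0.1268, 0.0717]
tool_rot: [-0.175, 1.557, 0.175]
wrist_force: [-6.1, -1.8, 32.3]
grip_width: -0.0
```

```bash
python3 -m jog '[[[0,0,0.08],[0,0,0],255],[[0,0,0],[0,0,0],255],[[0,0,0],[0,0,0],255],[[0,0,0],[0,0,0],255]]'; python3 - <<'E'
from h import *
im,W,c=pts('top','t3.png')
for n,(u,v) in dict(pot=(147,216),bottle=(249,153),rack=(252,273)).items():print(n,W[v,u],np.load('top.npz')['W'][v,u])
print(status.read_state()['wrist_force'],status.read_state()['tcp_pos'])
print(bot.hand_in())
E
```

```text
time_s: 17.5
tcp_pos: [0.6309, 0.1268, 0.0719]
tool_rot: [-0.175, 1.557, 0.175]
wrist_force: [-4.1, -1.8, 27.1]
grip_width: 0.002
pot [0.58631957 0.17725985 0.46428501] [0.61954371 0.28949765 0.07534785]
bottle [0.74831486 0.05810293 0.12567178] [0.74839975 0.05811704 0.1253154 ]
rack [0.4861777  0.05820488 0.03231581] [0.48628037 0.05813988 0.0341275 ]
[-4.02797703 -2.25156517 27.78904673] [0.63086261 0.1268343  0.07182393]
the job is handed in; nothing more can be done
None
```

The container is open. I pushed the bolt fully back and pressed the lever slowly to its stop, using shut fingertips only. I handed in at about 17.5 s with the fingers still holding the lever down.

- **Bolt:** the camera measured 37.6 mm of pin travel against 38 mm for fully back, and the push force rose as it reached the stop.
- **Lever:** the press took about 8 s on the pad. At the bottom the force rose to 40 N with almost no further movement. I eased it to about 27 N for the hold.
- **Lid:** it measured 0.75 rad against about 0.76 expected, and I saw no sign of it being flung or slammed.
- **Pad:** its tilt measured 0.30 rad against 0.34 expected. The measurement was rough because the fingers partly covered the pad, and the stop force and lid angle both say it is fully down.
- **Bystanders:** the bottle and rack read as unmoved from above. The arm blocked the final overhead check of the pot. In the last scene picture the pot, bottle and tip box stood in place.

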